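# Check a bearing seat's depth on the dial-gauge fixture

## Task

The depth gauge has just been zeroed and its steel setting master still stands on the fixture: lift it off and put it back, upright and fully down, into the empty pocket of its wooden tray. Then stand the aluminium bearing block on the fixture plate with its round bearing seat facing the gauge, press it into the corner so that it sits square against both fences at once with the gauge's plunger inside the seat, and keep gripping and pressing it there for the reading: the program finishes while holding the block, with the master standing free in its pocket. Leave the bearing, hex key, caliper and marker where they lie.

Things in the scene. Friction and masses are not known exactly. Their poses are not given: they have to be found in the camera images.
- fixture: gauge fixture, fixed to the desk: bright, oiled and slippery ground-steel plate 170 x 150 x 18 mm (x, y, z); origin at the centre of its underside, so its top is 18 mm up. +x points to the back fence and the dial gauge (away from the robot, turned up to 0.3 rad), +y to the side fence.
- back_fence: dark steel back fence, 14 mm thick, 98 mm long (along fixture y), 34 mm high above the plate; origin at the foot of its face (the plane fixture x = +45 mm, looking to -x), at fixture y = 3 mm; axes as the fixture. The dial gauge stands behind it, at most 54 mm over the desk.
- side_fence: low dark steel side fence, 14 mm thick, 88 mm long (along fixture x), only 16 mm high above the plate, so that fingers pass above it; origin at the foot of its face (the plane fixture y = +35 mm, looking to -y), at fixture x = -8 mm; axes as the fixture.
- fence_corner (a point): the corner where the planes of the two fence faces meet on the plate's top (fixture x = 45, y = 35, z = 18 mm); axes as the fixture. A 9 mm gap is left between the ends of the fences.
- plunger (a joint): the gauge's sprung plunger, 6 mm thick with a ball tip, sticking out 12 mm in front of the back fence at fixture y = 12 mm, 22 mm above the plate; value = metres pushed in (0 free, at most 0.0145; 1 to 2 N). Reads 0.0035 to 0.004 with the block's face on the back fence and the plunger in its seat, 0.012 against a plain face.
- block_center (a point): centre, half-way up, of the loose aluminium bearing block, 44 (x) x 46 (y) x 48 (z) mm, 0.2 kg, upright. Its +x face has the blind seat, 22 mm wide, 8 mm deep, middle 22 mm above the foot; its -x face a round boss 30 mm wide, 5 mm out. Grip across y (46 mm) in the upper half, above the side fence. At the start +x is within 0.5 rad of world +x.
- master_center (a point): centre, half-way up, of the setting master: plain steel block 30 (x) x 46 (y) x 44 (z) mm, loose, 0.45 kg, upright, the same seat in its +x face. Starts on the fixture's plate clear of the plunger, turned up to 0.15 rad from the fixture, 16 to 32 mm from the back fence and 2 to 18 mm from the side fence; grip it across y (46 mm), above the side fence.
- tray: wooden tray block for the masters, 90 (x) x 140 (y) x 24 mm high, fixed to the desk, turned up to 0.4 rad; origin at the centre of its underside. The pocket lies in its +y half; a steel setting ring lies nearly flush in the -y half and stays there.
- tray_pocket (a point): middle of the floor of the tray's empty rectangular pocket, 10 mm above the desk; axes as the tray: 35 mm (x) by 51 mm (y), 14 mm deep, chamfered mouth 24 mm above the desk. The master fits with its 30 mm along x and 46 mm along y, either way round.
- ball_bearing: bystander: ball bearing 22 mm across, 8 mm high, lying flat; origin under its centre
- hex_key: bystander: black hex key, 93 mm long, lying flat; origin under its centre
- caliper: bystander: slide caliper, 62 x 200 x 10 mm, lying flat; origin under its centre
- marker: bystander: black marker pen, 135 mm long, lying flat; origin under its centre
Things that resemble listed ones, but are neither listed nor needed, are in the scene too. There is more than one size of the part that bears master_center; the job needs the smaller.

How it is judged:
By the outcome, as a careful person would: the job done as asked, in the order asked, and still so for the second after the job is handed in, while the arm keeps its last pose, push and grip.
It also fails if it takes over 69 s, if anything falls off the work surface, if the arm or the gripper's body presses on something with over 40 N, if the wrist force passes 120 N, or if a joint passes its speed limit or range.

## Robot

A 6-joint arm with a two-finger parallel gripper is mounted at the origin on a cart in front of the work surface, level with it; the furniture and walls round the work are solid. World frame = base frame: x ahead of the robot, y to its left, z up, the work surface at z = 0. Lengths are in m, angles in rad, forces in N, time in s.
With the tool pointing down it reaches from about 0.325 to 0.775 m from the base axis. Payload 5.5 kg.
Tool frame: the origin (TCP) lies on the mounting face of the last link; the fingertips stand 173 mm ahead of it and the grasp point (between the pads) lies 155 mm ahead of it; z points along the fingers, y is the line along which they close (so a half turn about z gives the same grasp; the last joint's range is limited). The gripper opens to 85 mm and grips with 20 to 120 N. Pads are 22 mm wide; open, the fingers measure 114 mm over their backs; the gripper's body (76 mm by 85 mm) begins 54 mm behind the grasp point. The pads swing forward as they close: fully open they stand 13 mm farther back than shut.
Start: joints at [-0.057, 0.091, 1.231, -0, 1.82, -0.057], TCP at [0.6, -0, 0.405] pointing down, gripper open.
Joint ranges: [-2.87, 2.87], [-0.86, 2.18], [0.17, 2.46], [-1.51, 4.65], [0.06, 2.69], [-2.65, 2.65]. Speed limits (rad/s): [2.57, 2.57, 3.01, 3.14, 3.14, 3.14].

## Interface

Orientations are given as [roll, pitch, yaw] about the fixed x, y, z axes, in that order (R = Rz(yaw) Ry(pitch) Rx(roll)).
In Python, from station import ctrl gives the robot as it stands. The module is installed in compiled form; this text tells all that it offers.
- The arm moves only by the tool servo_tool, never from a script. Its argument "commands" is a list of rows, each a list of 3 entries, a list of its own where there are three numbers: the opening, from 0 (shut) to 1 (fully open), then the shift along the world's x, y, z in m, then the turn, a rotation vector about the world's x, y, z in degrees. In form: [[fingers, [x, y, z], [wx, wy, wz]], ...]. A call has 1 to 10 rows; each row is the pose to reach, as a shift and turn from the pose commanded when the call began; what a row does not reach only later rows make up. A row lasts 1/10 s, in which the tool goes at most 50 mm and 8.59 degrees, less where a joint would pass 70% of its speed; a pose out of reach is approached as far as the arm can. A call with a gripper value outside its range is refused whole. The fingers move at their own pace and stop on an object; the grip force is fixed at half the most. Time passes only in rows, so rows that repeat a pose let the fingers close. It gives the time, the measured TCP pose, the force, the opening and the grip force at its end, in the units of the state.
- ctrl.read_state(): the state, without advancing time (a new reading comes with each control period).
- ctrl.read_camera(name): name is "scene" or "side" or "wrist"; returns a dict with "image" (420x560x3 uint8, red, green, blue), "K" (3x3 intrinsics, pixels), "T" (4x4, takes a point from camera to world coordinates). Camera axes: x right, y down, z forward; pixel columns grow to the right and rows downward; lengths in m; the calibration is good to about 2 mm. A picture is of the moment at which its call begins. There is no depth.
- ctrl.finish_job(): hands the job in; it is judged then, once.
The state is a dict: "t": time; "joint_pos": joint angles; "qvel": joint speeds; "tau": joint torques, N m; "tcp_pos": TCP position; "orientation": TCP orientation; "ft_force": force on the tool from outside, world axes, zero at the start; "moment": the same for the moment, N m; "opening": finger opening in m; "gripper_force": force on a finger pad.
Only numpy, scipy, OpenCV 4.12 (cv2) and the standard library are available. Lean on these libraries where they do the work, as an engineer would, in place of code of your own. Each camera call takes 0.05 s, during which the arm holds its last target. There are 200 camera calls.

## Working session

There is one attempt and no reset: what is moved stays moved. The work goes in short steps, Python scripts to look and compute and a tool call to move; the robot and the scene stay as the last step left them, time stands still between calls to the robot, and variables do not carry over. Pictures are saved under pics/ and viewed, at most 10 in all, crops included, and the job is handed in when it is done.

Besides the shell and the picture viewer there is one more tool, called after "Request:" in YAML: its name, and indented under it one key for each argument. servo_tool: Moves the arm, as the interface text tells. Its arguments: {"type":"object","properties":{"commands":{"type":"array","items":{"type":"array"}}},"required":["commands"]}

```bash
mkdir -p pics; cat > h.py <<'E'
import numpy as np, cv2
from station import ctrl
def snap(cam,name,crop=None,scale=1):
    d=ctrl.read_camera(cam); np.savez('pics/'+name+'.npz',**d)
    im=d['image'][:,:,::-1]
    if crop: im=im[crop[1]:crop[3],crop[0]:crop[2]]
    cv2.imwrite('pics/'+name+'.png',cv2.resize(im,None,fx=scale,fy=scale,interpolation=cv2.INTER_CUBIC)); return d
def px2w(name,uv,z):
    d=np.load('pics/'+name+'.npz'); K,T=d['K'],d['T']
    r=T[:3,:3]@np.linalg.solve(K,[uv[0],uv[1],1.]); c=T[:3,3]
    return c+r*(z-c[2])/r[2]
def w2px(name,p):
    d=np.load('pics/'+name+'.npz'); K,T=d['K'],d['T']
    q=K@(T[:3,:3].T@(np.array(p,float)-T[:3,3])); return q[:2]/q[2]
E
python3 - <<'E'
from h import *
for c in ['scene','wrist','side']:
    d=snap(c,c+'0'); print(c,d['T'].round(3).tolist(),d['K'][0,0])
a=[cv2.imread(f'pics/{c}0.png') for c in ['scene','wrist']]
print(ctrl.read_state())
E
```

```text
scene [[-0.616, -0.495, 0.613, -0.365], [-0.788, 0.37, -0.492, 0.742], [0.017, -0.786, -0.618, 0.999], [0.0, 0.0, 0.0, 1.0]] 520.9325363280399
wrist [[1.0, -0.001, -0.001, 0.601], [-0.001, -0.964, -0.266, 0.067], [-0.001, 0.266, -0.964, 0.373], [0.0, 0.0, 0.0, 1.0]] 314.46375182504147
side [[0.944, -0.158, 0.29, 0.23], [-0.33, -0.488, 0.808, -0.846], [0.014, -0.858, -0.513, 0.6], [0.0, 0.0, 0.0, 1.0]] 390.11989604433114
{'t': 0.15, 'joint_pos': array([-5.66727426e-02,  9.17205278e-02,  1.23163306e+00, -1.00517582e-05,
        1.81977595e+00, -5.67034443e-02]), 'qvel': array([ 2.12639166e-03, -2.75855029e-03, -4.64706468e-03, -2.24648511e-04,
        7.06486890e-04,  2.13259607e-05]), 'tau': array([ 1.18562282e-03, -4.59372532e+01, -4.18527281e+01, -2.23398712e-05,
        9.54780931e-03, -9.16542831e-06]), 'tcp_pos': array([6.00056413e-01, 9.74414317e-06, 4.03776235e-01]), 'orientation': array([-3.14005768e+00, -7.73702996e-05,  1.57082450e+00]), 'ft_force': array([ 0.15881337, -0.39274733,  0.23214336]), 'moment': array([-0.00184744,  0.03185278,  0.05811782]), 'gripper_force': 0.0, 'opening': 0.08531528523369031}
```

View pics/scene0.png

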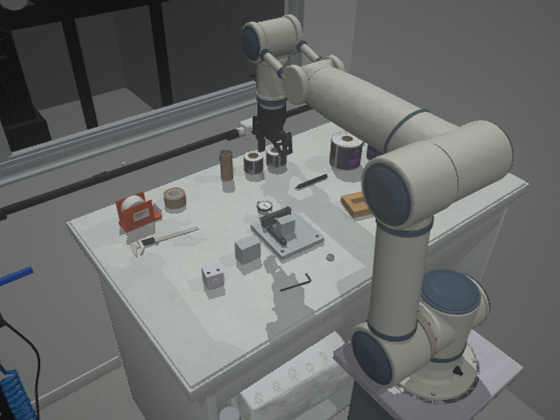

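View pics/wrist0.png

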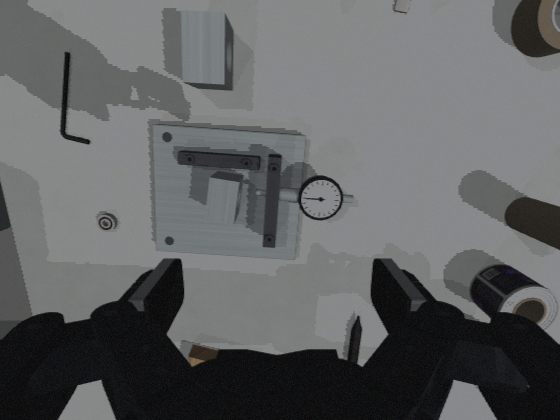

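```bash
python3 - <<'E'
import cv2,numpy as np
s=cv2.imread('pics/scene0.png')[180:310,180:400]; d=cv2.imread('pics/side0.png')
a=cv2.resize(s,(508,300),interpolation=cv2.INTER_CUBIC)
b=cv2.resize(d,(400,300)); w=cv2.resize(cv2.imread('pics/wrist0.png')[0:270,130:370],(267,300))
o=np.zeros((600,800,3),np.uint8); o[:300,:508]=a;o[300:,:400]=b;o[:300,510:777]=w
o[300:,400:]=cv2.resize(d[100:310,130:410],(400,300),interpolation=cv2.INTER_CUBIC)
cv2.imwrite('pics/m.png',o)
E
```

```text
(no output)
```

View pics/m.png

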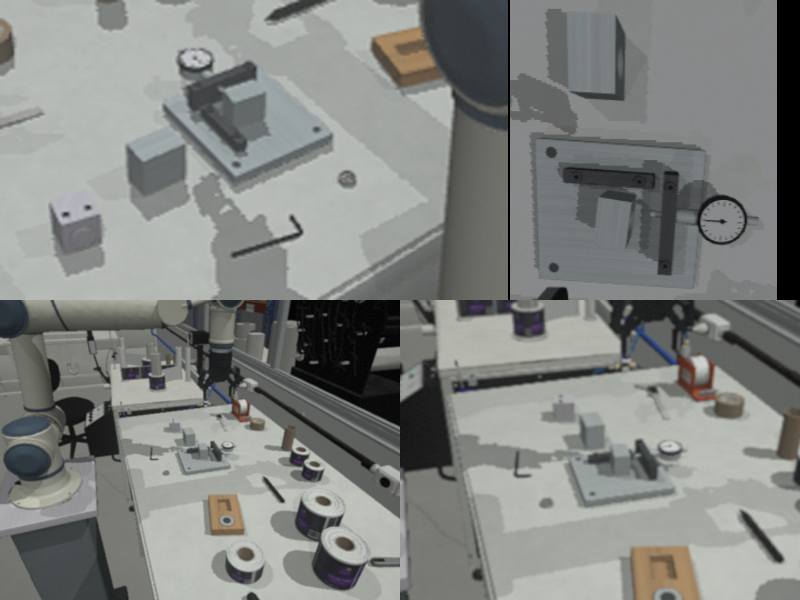

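```bash
python3 - <<'E'
from h import *
for n,u,z in [('side0',(245.5,168.6),.048),('side0',(313.4,283),.024),('side0',(284,203),.062),('scene0',(213,269),.048),
 ('wrist0',(152,122),.018),('wrist0',(306,135),.018),('wrist0',(296,259),.018),('wrist0',(155,255),.018),('wrist0',(225,190),.062),('wrist0',(205,50),.06)]:
  print(n,u,px2w(n,u,z).round(4))
E
```

```text
side0 (245.5, 168.6) [0.5093 0.2653 0.048 ]
side0 (313.4, 283) [ 0.5146 -0.2754  0.024 ]
side0 (284, 203) [5.46e-01 4.00e-04 6.20e-02]
scene0 (213, 269) [0.5049 0.2631 0.048 ]
wrist0 (152, 122) [0.4646 0.0685 0.018 ]
wrist0 (306, 135) [0.6325 0.0546 0.018 ]
wrist0 (296, 259) [ 0.6238 -0.0933  0.018 ]
wrist0 (155, 255) [ 0.4516 -0.0879  0.018 ]
wrist0 (225, 190) [0.5481 0.0022 0.062 ]
wrist0 (205, 50) [0.5354 0.1312 0.06  ]
```

Request:
servo_tool:
  commands:
    - [1,[-0.01,0,0],[0,0,8.5]]
    - [1,[-0.02,0,0],[0,0,17]]
    - [1,[-0.03,0,-0.01],[0,0,25.5]]
    - [1,[-0.05,0,-0.02],[0,0,34]]
    - [1,[-0.07,0,-0.03],[0,0,42.5]]
    - [1,[-0.09,0,-0.04],[0,0,51]]
    - [1,[-0.1,0,-0.05],[0,0,59.5]]
    - [1,[-0.1,0,-0.05],[0,0,68]]
    - [1,[-0.1,0,-0.05],[0,0,76.5]]
    - [1,[-0.1,0,-0.05],[0,0,85]]

```text
t: 1.15
tcp_pos: [0.4998, 0.0, 0.3543]
orientation: [-3.142, -0.001, 3.06]
ft_force: [0.1, 0.4, 0.5]
opening: 0.0854
gripper_force: 0.0
```

Request:
servo_tool:
  commands:
    - [1,[0,0,0],[0,0,0]]
    - [1,[0,0,0],[0,0,0]]

```text
t: 1.35
tcp_pos: [0.5, -0.0, 0.3545]
orientation: [-3.142, -0.0, 3.05]
ft_force: [0.6, 0.5, -0.2]
opening: 0.0855
gripper_force: 0.0
```

```bash
python3 - <<'E'
from h import *
d=snap('wrist','w1',None,1.4);s=ctrl.read_state();print(s['t'],s['tcp_pos'],s['orientation'],s['joint_pos'],d['T'].round(3).tolist())
E
```

```text
1.4 [5.00015336e-01 1.06454410e-05 3.54498021e-01] [ 3.14158461e+00 -3.35025148e-04  3.05076349e+00] [-6.80343921e-02 -1.83331167e-01  1.58543841e+00  1.59055167e-05
  1.73982016e+00 -1.54799888e+00] [[0.092, 0.96, 0.266, 0.434], [0.996, -0.089, -0.024, 0.006], [0.001, 0.267, -0.964, 0.324], [0.0, 0.0, 0.0, 1.0]]
```

View pics/w1.png

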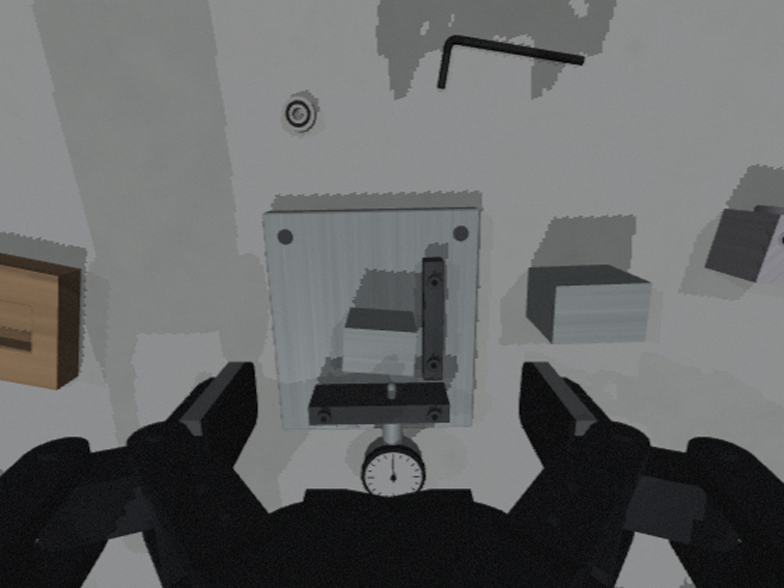

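```bash
python3 - <<'E'
from h import *
from scipy.optimize import least_squares
f=lambda p:(p[0]/1.4,p[1]/1.4)
obs=[((-85,-75),(264,212)),((-85,75),(480,208)),((85,-75),(283,430)),((85,75),(472,426))]
def res(q):
    r=[]
    for (a,b),u in obs:
        x=q[0]+(a*np.cos(q[2])-b*np.sin(q[2]))/1e3;y=q[1]+(a*np.sin(q[2])+b*np.cos(q[2]))/1e3
        r+=list(w2px('w1',(x,y,.018))-f(u))
    return np.array(r)
s=least_squares(res,[.54,-.01,-.08]);q=s.x;print('fix',q,s.fun.round(1))
np.save('fix.npy',q)
def F(a,b,z):
    return w2px('w1',(q[0]+(a*np.cos(q[2])-b*np.sin(q[2]))/1e3,q[1]+(a*np.sin(q[2])+b*np.cos(q[2]))/1e3,z))*1.4
print('backfence foot/top', F(45,-46,.018),F(45,52,.018),F(45,-46,.052),F(45,52,.052),F(59,-46,.052),F(59,52,.052))
print('sidefence', F(-52,35,.034),F(36,35,.034),F(-52,49,.034),F(36,49,.034))
P=np.array([px2w('w1',f(u),.062)[:2] for u in [(346,331),(417,333),(413,374),(342,371)]])
print('master',P.round(4).tolist(),P.mean(0)); 
for i in range(4): e=P[(i+1)%4]-P[i];print(np.linalg.norm(e),np.arctan2(e[1],e[0]))
for u,z in [((757,240),.048),((15,330),.024)]:print(px2w('w1',f(u),z))
E
python3 - <<'E'
import cv2
w=cv2.imread('pics/w1.png')[240:440,250:500];cv2.imwrite('pics/w1c.png',cv2.resize(w,None,fx=3,fy=3,interpolation=cv2.INTER_CUBIC))
E
```

```text
fix [ 0.54272547 -0.01318067 -0.07412805] [-1.1 -0.2  0.8 -0.1 -0.3 -0.   0.6  0.6]
backfence foot/top [316.24856738 383.28858686] [444.43870765 381.16932305] [308.57632269 406.12859529] [450.59483839 403.81160817] [309.89511669 424.06215695] [450.18816728 421.79744224]
sidefence [424.4366509  260.79018045] [423.89985837 380.387146  ] [445.33494345 260.42055534] [443.25672241 380.06692694]
master [[0.5282, -0.0289], [0.5337, 0.0158], [0.5618, 0.0111], [0.5554, -0.0347]] [ 0.54476882 -0.00918276]
0.044977190823025134 1.4486261934452829
0.028477963548227538 -0.16576907556415002
0.046203577491639385 -1.7091983562183788
0.027810113152387093 2.9307950037181394
[0.49656251 0.23421729 0.048     ]
[ 0.51908161 -0.27239773  0.024     ]
```

View pics/w1c.png

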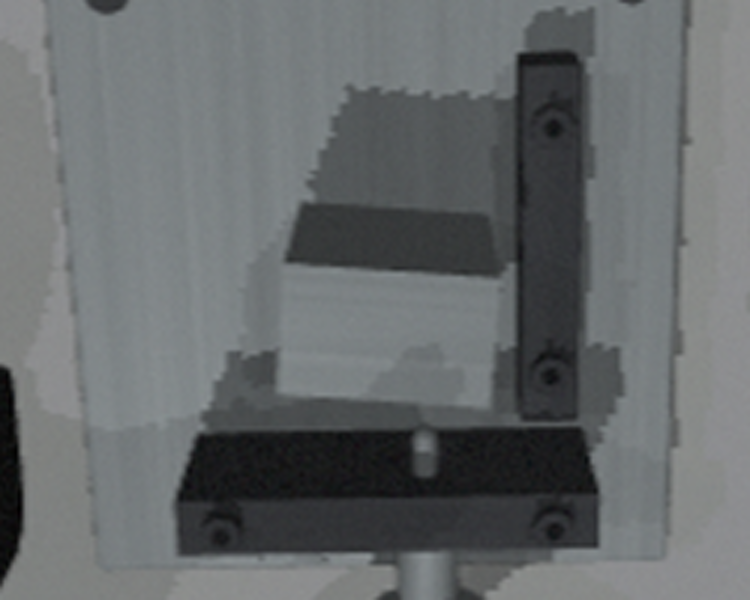

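Request:
servo_tool:
  commands:
    - [1,[0.02,-0.004,-0.03],[0,0,-1.2]]
    - [1,[0.045,-0.009,-0.06],[0,0,-2.5]]
    - [1,[0.045,-0.009,-0.09],[0,0,-2.5]]
    - [1,[0.045,-0.009,-0.12],[0,0,-2.5]]
    - [1,[0.045,-0.009,-0.135],[0,0,-2.5]]
    - [1,[0.045,-0.009,-0.145],[0,0,-2.5]]
    - [1,[0.045,-0.009,-0.145],[0,0,-2.5]]

```text
t: 2.1
tcp_pos: [0.5448, -0.009, 0.2089]
orientation: [-3.142, -0.002, 3.01]
ft_force: [-1.2, -0.2, 0.4]
opening: 0.0856
gripper_force: 0.0
```

Request:
servo_tool:
  commands:
    - [0.3,[0,0,0],[0,0,0]]
    - [0.3,[0,0,0],[0,0,0]]
    - [0.3,[0,0,0],[0,0,0]]
    - [0,[0,0,0],[0,0,0]]
    - [0,[0,0,0],[0,0,0]]
    - [0,[0,0,0],[0,0,0]]
    - [0,[0,0,0],[0,0,0]]
    - [0,[0,0,0],[0,0,0]]

```text
t: 2.9
tcp_pos: [0.5456, -0.0091, 0.2117]
orientation: [3.141, 0.004, 3.011]
ft_force: [-0.7, -0.6, 6.0]
opening: 0.0448
gripper_force: 64.5
```

Request:
servo_tool:
  commands:
    - [0,[0,0,0.01],[0,0,0]]
    - [0,[0,0,0.03],[0,0,0]]
    - [0,[0,0,0.06],[0,0,0]]
    - [0,[-0.01,-0.02,0.09],[0,0,0]]
    - [0,[-0.025,-0.06,0.11],[0,0,0]]
    - [0,[-0.04,-0.1,0.13],[0,0,0]]
    - [0,[-0.055,-0.14,0.14],[0,0,0]]
    - [0,[-0.07,-0.18,0.14],[0,0,0]]
    - [0,[-0.085,-0.22,0.14],[0,0,0]]
    - [0,[-0.085,-0.26,0.14],[0,0,0]]

```text
t: 3.9
tcp_pos: [0.4583, -0.2704, 0.3498]
orientation: [3.141, -0.001, 3.01]
ft_force: [0.9, -0.3, -3.9]
opening: 0.0448
gripper_force: 63.4
```

Request:
servo_tool:
  commands:
    - [0,[0,0,0],[0,0,0]]
    - [0,[0,0,0],[0,0,0]]
    - [0,[0,0,0],[0,0,0]]

```text
t: 4.2
tcp_pos: [0.4601, -0.2684, 0.3493]
orientation: [3.141, -0.001, 3.011]
ft_force: [-0.3, 0.2, -4.8]
opening: 0.0452
gripper_force: 63.6
```

```bash
python3 - <<'E'
from h import *
d=snap('wrist','w2',None,1.4);s=ctrl.read_state();print(s['t'],s['tcp_pos'],s['orientation'],s['opening'],s['ft_force'],s['moment'],s['joint_pos'])
E
```

```text
4.25 [ 0.46021202 -0.26807701  0.34944338] [ 3.14085810e+00 -6.33196298e-04  3.01190664e+00] 0.044712254779174516 [-0.29508945 -0.46156102 -4.32208043] [ 0.01291002 -0.04079604  0.03087781] [-5.91457830e-01 -9.42675565e-02  1.51339052e+00  3.79925987e-04
  1.72336383e+00 -2.03251034e+00]
```

View pics/w2.png

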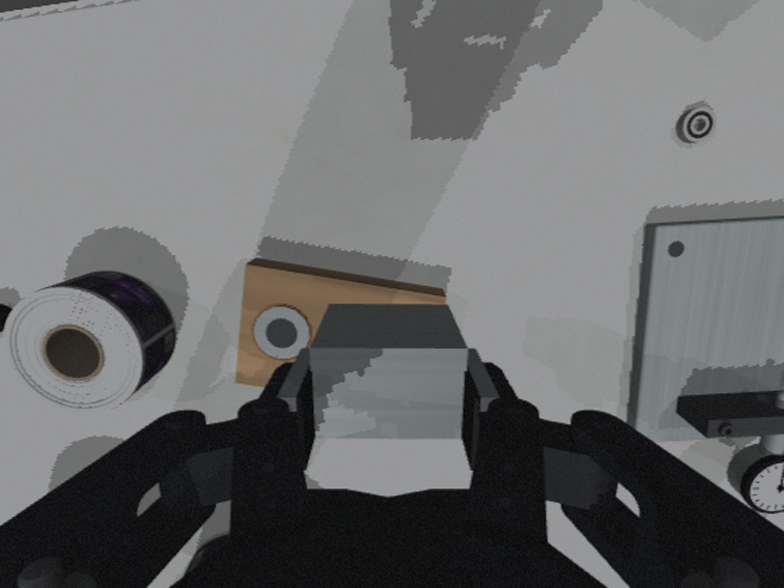

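Request:
servo_tool:
  commands:
    - [0,[0.03,-0.003,0],[0,0,-4]]
    - [0,[0.07,-0.006,0],[0,0,-8]]
    - [0,[0.1,-0.006,0],[0,0,-8]]
    - [0,[0.1,-0.006,0],[0,0,-8]]
    - [0,[0.1,-0.006,0],[0,0,-8]]

```text
t: 4.75
tcp_pos: [0.5606, -0.2737, 0.3489]
orientation: [3.141, -0.002, 2.874]
ft_force: [0.2, -0.5, -4.5]
opening: 0.0447
gripper_force: 63.7
```

```bash
python3 - <<'E'
from h import *
d=snap('wrist','w3',None,1.4);s=ctrl.read_state();print(s['t'],s['tcp_pos'],s['orientation'])
E
```

```text
4.8 [ 0.56003762 -0.27404302  0.34943875] [ 3.14156666e+00 -1.15986819e-03  2.87264968e+00]
```

View pics/w3.png

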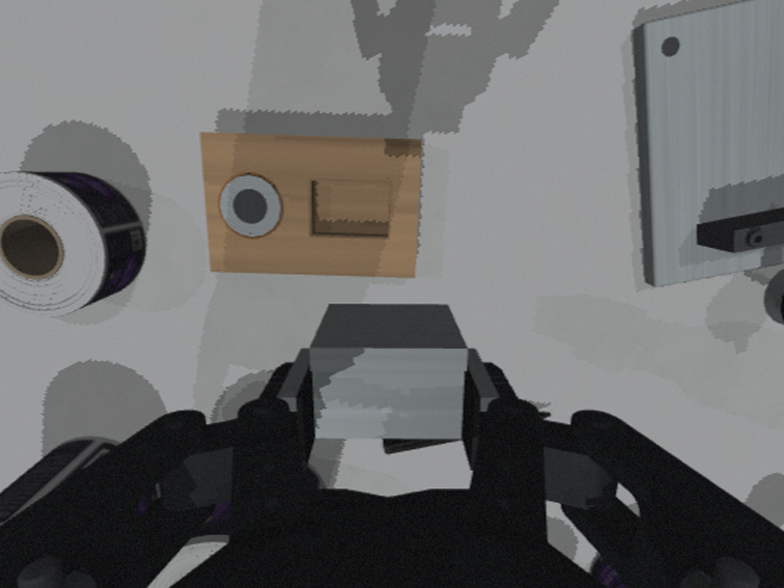

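```bash
python3 - <<'E'
from h import *
from scipy.optimize import least_squares
from scipy.spatial.transform import Rotation as R
S=1.4
obs=[((-45,-70),(201,132)),((-45,70),(422.5,139)),((45,70),(415.5,277.5)),((45,-70),(210.5,271.5)),
((-17.5,9.5),(311,180)),((-17.5,60.5),(390,181)),((17.5,60.5),(389,237)),((17.5,9.5),(311,236))]
def fit(py):
  def res(q):
    r=[]
    for i,((a,b),u) in enumerate(obs):
        if i>3: b=b-35+py
        x=q[0]+(a*np.cos(q[2])-b*np.sin(q[2]))/1e3;y=q[1]+(a*np.sin(q[2])+b*np.cos(q[2]))/1e3
        r+=list(w2px('w3',(x,y,.024))*S-u)
    return np.array(r)
  s=least_squares(res,[.51,-.3,-.26]);return s
for py in (30,32,35):
  s=fit(py);q=s.x;print(py,q.round(4),s.cost.round(1),s.fun.round(1).tolist())
P=np.array([px2w('w3',(u[0]/S,u[1]/S),.024)[:2] for _,u in obs]);print(P[:4].mean(0),P[4:].mean(0))
for i in range(4):e=P[4+(i+1)%4]-P[4+i];print(np.linalg.norm(e).round(4),np.arctan2(e[1],e[0]).round(3))
st=ctrl.read_state();Rt=R.from_euler('xyz',st['orientation']).as_matrix();t=st['tcp_pos']
yaw=st['orientation'][2]-np.pi;c,s_=np.cos(yaw),np.sin(yaw)
mo=[((-15,-23,0),(329,304)),((-15,23,0),(447,304)),((-15,-23,44),(312,348)),((-15,23,44),(467,348))]
def res(q):
  r=[]
  for (a,b,z),u in mo:
    a=a/1e3+q[0];b=b/1e3+q[1]
    r+=list(w2px('w3',(t[0]+a*c-b*s_,t[1]+a*s_+b*c,q[2]+z/1e3))*S-u)
  return np.array(r)
s=least_squares(res,[0,0,.18]);print('master rel',s.x,s.fun.round(1))
E
```

```text
30 [ 0.5045 -0.3116 -0.2982] 67.9 [-4.8, -0.1, -4.4, -0.1, -3.6, -0.2, -3.0, -0.1, 4.2, 0.6, 3.8, 1.9, 3.1, -0.3, 4.9, -1.5]
32 [ 0.5042 -0.3126 -0.298 ] 125.6 [-6.4, -0.0, -6.0, -0.2, -5.1, -0.3, -4.4, -0.0, 5.7, 0.6, 5.3, 2.0, 4.6, -0.2, 6.4, -1.4]
35 [ 0.5038 -0.314  -0.2976] 246.8 [-8.8, -0.0, -8.4, -0.2, -7.2, -0.3, -6.6, -0.0, 8.0, 0.7, 7.6, 2.1, 6.8, -0.1, 8.7, -1.3]
[ 0.50524358 -0.30917028] [ 0.51251006 -0.2854767 ]
0.0512 1.29
0.0364 -0.286
0.0523 -1.853
0.0364 2.827
master rel [-0.00118264  0.00124059  0.15354288] [ 0.9  0.5  0.3  0.5 -0.8 -0.3 -0.1 -0.4]
```

Request:
servo_tool:
  commands:
    - [0,[-0.0235,-0.006,-0.03],[0,0,-0.7]]
    - [0,[-0.047,-0.012,-0.06],[0,0,-1.4]]
    - [0,[-0.047,-0.012,-0.09],[0,0,-1.4]]
    - [0,[-0.047,-0.012,-0.11],[0,0,-1.4]]
    - [0,[-0.047,-0.012,-0.12],[0,0,-1.4]]
    - [0,[-0.047,-0.012,-0.12],[0,0,-1.4]]
    - [0,[-0.047,-0.012,-0.12],[0,0,-1.4]]

```text
t: 5.5
tcp_pos: [0.5131, -0.287, 0.2313]
orientation: [-3.141, 0.002, 2.847]
ft_force: [0.4, -0.9, -3.5]
opening: 0.0448
gripper_force: 63.7
```

```bash
python3 - <<'E'
from h import *
d=snap('wrist','w4');e=snap('side','s4')
a=cv2.resize(d['image'][:,:,::-1][100:360,150:410],(420,420),interpolation=cv2.INTER_CUBIC)
b=cv2.resize(e['image'][:,:,::-1][210:320,250:350],(380,418),interpolation=cv2.INTER_CUBIC)
o=np.zeros((420,800,3),np.uint8);o[:,:420]=a;o[:418,420:]=b;cv2.imwrite('pics/m4.png',o)
s=ctrl.read_state();print(s['t'],s['tcp_pos'],s['orientation'],s['ft_force'])
E
```

```text
5.6 [ 0.51343817 -0.28718504  0.23186901] [-3.14064153  0.00321701  2.84677918] [-0.28848815  0.87381994 -3.69775771]
```

View pics/m4.png

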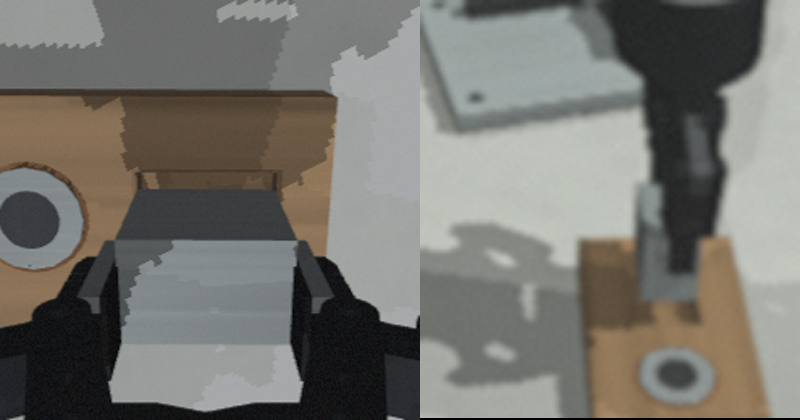

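```bash
python3 - <<'E'
from h import *
k=420/260
f=lambda u:(150+u[0]/k,100+u[1]/k)
c,s=np.cos(-.2947),np.sin(-.2947)
t=np.array([.5134,-.2872])
def rel(u,z):
    p=px2w('w4',f(u),z)[:2]-t; return (p[0]*c+p[1]*s, -p[0]*s+p[1]*c)
for u in [(138,172),(280,172)]: print('pocket',np.round(rel(u,.024),4))
for z in (.036,.038): 
  for u in [(133,190),(283,190)]: print('master',z,np.round(rel(u,z),4))
for u in [(118,240),(300,240)]: print('top',np.round(rel(u,.081),4))
E
```

```text
pocket [-0.0193 -0.0238]
pocket [-0.0193  0.0274]
master 0.036 [-0.0162 -0.0241]
master 0.036 [-0.0162  0.0268]
master 0.038 [-0.0169 -0.0238]
master 0.038 [-0.0168  0.0265]
top [-0.0168 -0.0218]
top [-0.0168  0.0244]
```

Request:
servo_tool:
  commands:
    - [0,[0,0,-0.006],[0,0,0]]
    - [0,[0,0,-0.011],[0,0,0]]
    - [0,[0,0,-0.015],[0,0,0]]
    - [0,[0,0,-0.019],[0,0,0]]
    - [0,[0,0,-0.022],[0,0,0]]
    - [0,[0,0,-0.022],[0,0,0]]
    - [0,[0,0,-0.022],[0,0,0]]

```text
t: 6.3
tcp_pos: [0.513, -0.287, 0.2076]
orientation: [3.142, -0.0, 2.847]
ft_force: [-0.2, -1.1, -3.9]
opening: 0.0445
gripper_force: 63.7
```

Freely below the mouth. Continue to the floor.

Request:
servo_tool:
  commands:
    - [0,[0,0,-0.0015],[0,0,0]]
    - [0,[0,0,-0.003],[0,0,0]]
    - [0,[0,0,-0.0045],[0,0,0]]
    - [0,[0,0,-0.0045],[0,0,0]]

```text
t: 6.7
tcp_pos: [0.5131, -0.287, 0.2037]
orientation: [-3.141, 0.0, 2.847]
ft_force: [-0.6, 1.3, 0.6]
opening: 0.0449
gripper_force: 64.0
```

Request:
servo_tool:
  commands:
    - [0,[0,0,-0.001],[0,0,0]]
    - [0,[0,0,-0.001],[0,0,0]]

```text
t: 6.9
tcp_pos: [0.513, -0.287, 0.2037]
orientation: [-3.141, 0.001, 2.847]
ft_force: [-5.4, 2.1, 5.1]
opening: 0.0447
gripper_force: 64.8
```

Request:
servo_tool:
  commands:
    - [0.3,[0,0,0.001],[0,0,0]]
    - [0.6,[0,0,0.001],[0,0,0]]
    - [1,[0,0,0.001],[0,0,0]]
    - [1,[0,0,0.001],[0,0,0]]
    - [1,[0,0,0.001],[0,0,0]]
    - [1,[0,0,0.001],[0,0,0]]
    - [1,[0,0,0.01],[0,0,0]]
    - [1,[0,0,0.04],[0,0,0]]
    - [1,[0,0,0.08],[0,0,0]]
    - [1,[0,0,0.13],[0,0,0]]

```text
t: 7.9
tcp_pos: [0.5126, -0.2867, 0.3321]
orientation: [3.141, -0.003, 2.847]
ft_force: [0.7, -1.5, 0.6]
opening: 0.0854
gripper_force: 0.0
```

Request:
servo_tool:
  commands:
    - [1,[0,0.05,0.01],[0,0,8]]
    - [1,[0,0.1,0.02],[0,0,13]]
    - [1,[0,0.15,0.02],[0,0,13]]
    - [1,[0,0.2,0.02],[0,0,13]]
    - [1,[0,0.25,0.02],[0,0,13]]
    - [1,[0,0.3,0.02],[0,0,13]]
    - [1,[0,0.35,0.02],[0,0,13]]
    - [1,[0,0.4,0.02],[0,0,13]]
    - [1,[-0.01,0.45,0.02],[0,0,13]]
    - [1,[-0.02,0.5,0.02],[0,0,13]]

```text
t: 8.9
tcp_pos: [0.4931, 0.2111, 0.3531]
orientation: [3.141, 0.001, 3.073]
ft_force: [0.6, 0.1, -0.1]
opening: 0.0852
gripper_force: 0.0
```

Request:
servo_tool:
  commands:
    - [1,[0,0.04,0],[0,0,0]]
    - [1,[0,0.04,0],[0,0,0]]
    - [1,[0,0.04,0],[0,0,0]]

```text
t: 9.2
tcp_pos: [0.4935, 0.2501, 0.3526]
orientation: [-3.141, 0.0, 3.076]
ft_force: [-0.3, -0.6, -0.0]
opening: 0.0852
gripper_force: 0.0
```

```bash
python3 - <<'E'
from h import *
d=snap('wrist','w5');e=snap('side','s5')
o=np.zeros((420,800,3),np.uint8);o[:,:560]=d['image'][:,:,::-1]
o[:264,560:]=cv2.resize(e['image'][:,:,::-1][210:320,250:350],(240,264),interpolation=cv2.INTER_CUBIC);cv2.imwrite('pics/m5.png',o)
s=ctrl.read_state();print(s['t'],s['tcp_pos'],s['orientation'],s['ft_force'])
E
```

```text
9.3 [0.49388603 0.24853463 0.35264043] [-3.14135547e+00  5.63124165e-04  3.07287380e+00] [-0.02660569 -0.27539824  0.19250878]
```

View pics/m5.png

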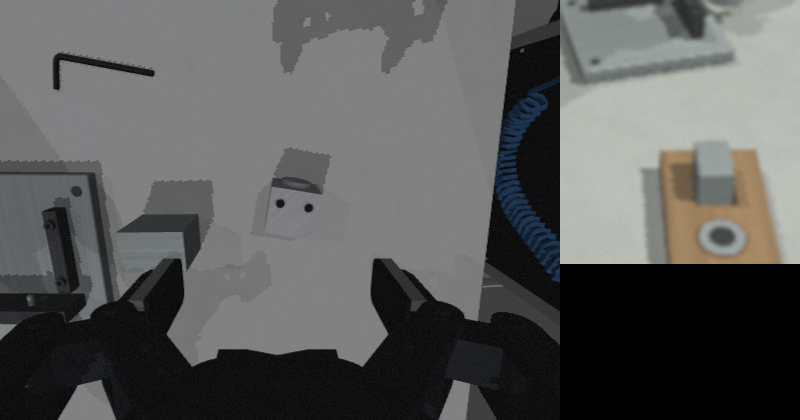

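```bash
python3 - <<'E'
from h import *
im=np.load('pics/w5.npz')['image'].astype(int)
p=im[150:260,240:350]; pink=p[:,:,0]+p[:,:,2]-2*p[:,:,1]; g=p.sum(2)
print(np.median(pink[60:80,35:60]),g[60:80,35:60].mean(),np.median(pink[90:110,80:110]),g[95:,90:].mean(),g[36:40,40:70].mean(), pink[36:40,40:70].mean())
pk=cv2.GaussianBlur(pink.astype(np.float32),(0,0),1.0)
th=(np.median(pink[60:80,35:60])+np.median(pink[90:110,80:110]))/2
m=((pk>th)&(g>330)).astype(np.uint8); m=cv2.morphologyEx(m,cv2.MORPH_OPEN,np.ones((3,3),np.uint8))
cs,_=cv2.findContours(m,cv2.RETR_EXTERNAL,cv2.CHAIN_APPROX_NONE);c=max(cs,key=cv2.contourArea)
print(cv2.contourArea(c),cv2.boundingRect(c)); h=cv2.convexHull(c)
ap=cv2.approxPolyN(h,4)if hasattr(cv2,'approxPolyN') else cv2.approxPolyDP(h,4,True)
ap=ap.reshape(-1,2)+[240,150];print(ap.tolist())
for row in g[30:100:4,18:90:4]: print(*row)
w=np.array([px2w('w5',a,.048)[:2] for a in ap]);print(w.round(4).tolist(),w.mean(0))
for i in range(len(w)): e=w[(i+1)%len(w)]-w[i];print(np.linalg.norm(e).round(4),np.degrees(np.arctan2(e[1],e[0])).round(2))
for hole in [(280,203.5),(308.5,208.5)]: print(px2w('w5',hole,.048))
E
```

```text
6.0 381.118 -1.0 385.25333333333333 210.34166666666667 3.941666666666667
2203.5 (25, 37, 57, 53)
[[322, 195], [313, 241], [264, 232], [272, 186]]
387 388 381 364 166 154 191 213 170 170 176 166 179 285 287 287 287 396
390 381 390 340 166 166 163 218 257 271 274 264 233 191 196 269 281 387
383 358 346 277 371 366 327 193 171 159 177 179 175 168 168 205 261 371
358 340 343 304 373 380 369 373 383 370 387 379 330 214 171 169 262 372
338 345 342 328 383 369 370 387 376 381 390 369 376 375 384 376 378 373
343 343 341 381 344 95 103 353 380 383 374 381 373 378 373 374 372 376
341 343 339 377 356 57 58 371 383 374 377 376 207 137 375 385 369 372
339 337 337 377 386 336 354 390 372 378 372 371 62 79 361 380 371 372
337 343 291 389 372 382 388 375 380 375 385 383 328 334 384 373 372 375
342 344 275 380 387 391 376 383 375 391 384 383 388 380 369 375 375 377
343 346 334 386 385 379 382 378 387 384 377 388 383 376 381 377 367 377
345 348 365 382 377 383 372 386 379 383 391 378 373 383 375 373 376 379
345 347 393 384 388 377 385 384 386 385 388 383 378 378 369 374 377 371
340 348 384 387 374 389 384 385 389 382 378 384 381 368 376 373 370 374
382 350 367 348 347 351 350 359 378 382 381 376 369 383 374 377 376 372
390 388 389 387 387 387 387 387 348 385 389 388 387 390 388 390 388 390
387 385 383 384 385 387 387 383 385 389 389 385 390 384 388 383 385 385
391 388 383 381 389 386 387 388 391 387 388 383 383 393 389 382 387 388
[[0.4923, 0.2906], [0.5357, 0.281], [0.5238, 0.2362], [0.4812, 0.2466]] [0.50824153 0.2636158 ]
0.0444 -12.49
0.0464 -104.85
0.0439 166.24
0.0454 75.8
[0.49764917 0.25267136 0.048     ]
[0.50402605 0.27809267 0.048     ]
```

Request:
servo_tool:
  commands:
    - [1,[0.007,0.004,-0.03],[0,0,-5]]
    - [1,[0.015,0.009,-0.06],[0,0,-9.8]]
    - [1,[0.015,0.009,-0.1],[0,0,-9.8]]
    - [1,[0.015,0.009,-0.13],[0,0,-9.8]]
    - [1,[0.015,0.009,-0.145],[0,0,-9.8]]
    - [1,[0.015,0.009,-0.1545],[0,0,-9.8]]
    - [1,[0.015,0.009,-0.1545],[0,0,-9.8]]

```text
t: 10.0
tcp_pos: [0.5089, 0.2575, 0.1975]
orientation: [-3.141, -0.0, 2.901]
ft_force: [-0.2, -0.2, -1.2]
opening: 0.0858
gripper_force: 0.0
```

Request:
servo_tool:
  commands:
    - [0.3,[0,0,0],[0,0,0]]
    - [0.3,[0,0,0],[0,0,0]]
    - [0.3,[0,0,0],[0,0,0]]
    - [0,[0,0,0],[0,0,0]]
    - [0,[0,0,0],[0,0,0]]
    - [0,[0,0,0],[0,0,0]]
    - [0,[0,0,0],[0,0,0]]
    - [0,[0,0,0],[0,0,0]]

```text
t: 10.8
tcp_pos: [0.5094, 0.2586, 0.2]
orientation: [3.139, 0.003, 2.903]
ft_force: [0.0, -0.0, 6.5]
opening: 0.0446
gripper_force: 64.3
```

Request:
servo_tool:
  commands:
    - [0,[0,0,0.02],[0,0,0]]
    - [0,[0,0,0.06],[0,0,0]]
    - [0,[0,-0.02,0.1],[0,0,0]]
    - [0,[0.005,-0.06,0.1],[0,0,2]]
    - [0,[0.01,-0.1,0.1],[0,0,4]]
    - [0,[0.015,-0.14,0.1],[0,0,6]]
    - [0,[0.02,-0.18,0.1],[0,0,8]]
    - [0,[0.03,-0.22,0.1],[0,0,9.3]]
    - [0,[0.037,-0.25,0.1],[0,0,9.3]]
    - [0,[0.037,-0.265,0.1],[0,0,9.3]]

```text
t: 11.8
tcp_pos: [0.546, -0.0092, 0.2973]
orientation: [-3.141, -0.001, 3.062]
ft_force: [-0.3, 0.4, -2.5]
opening: 0.0448
gripper_force: 63.2
```

Request:
servo_tool:
  commands:
    - [0,[0,0,-0.03],[0,0,0]]
    - [0,[0,0,-0.055],[0,0,0]]
    - [0,[0,0,-0.065],[0,0,0]]
    - [0,[0,0,-0.07],[0,0,0]]
    - [0,[0,0,-0.07],[0,0,0]]
    - [0,[0,0,-0.07],[0,0,0]]

```text
t: 12.4
tcp_pos: [0.5461, -0.0065, 0.2291]
orientation: [3.142, 0.002, 3.065]
ft_force: [0.8, -0.9, -1.9]
opening: 0.045
gripper_force: 63.3
```

```bash
python3 - <<'E'
from h import *
d=snap('wrist','w6');e=snap('side','s6');f=snap('scene','c6')
o=np.zeros((600,800,3),np.uint8)
o[:,:400]=cv2.resize(d['image'][:,:,::-1][110:410,180:380],(400,600),interpolation=cv2.INTER_CUBIC)
o[:300,400:]=cv2.resize(e['image'][:,:,::-1][160:250,230:350],(400,300),interpolation=cv2.INTER_CUBIC)
o[300:,400:]=cv2.resize(f['image'][:,:,::-1][180:270,230:350],(400,300),interpolation=cv2.INTER_CUBIC);cv2.imwrite('pics/m6.png',o)
s=ctrl.read_state();print(s['t'],s['tcp_pos'],s['orientation'],s['ft_force'],s['moment'],s['opening'])
E
```

```text
12.55 [ 0.5461386  -0.00667982  0.22906562] [3.14156067e+00 2.22800418e-03 3.06506755e+00] [ 0.5925054   0.20263108 -2.42873802] [ 0.01970782 -0.01975534  0.02315004] 0.04491385684482905
```

View pics/m6.png

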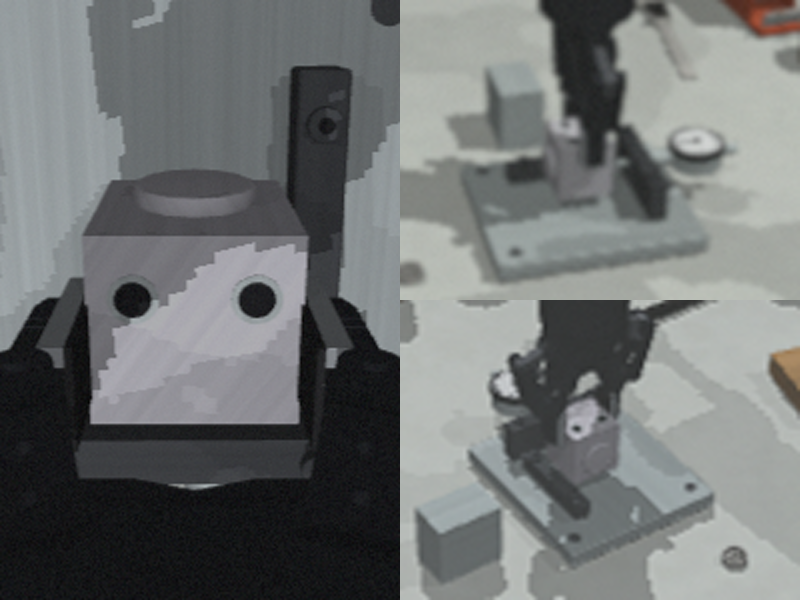

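```bash
python3 - <<'E'
from h import *
s=ctrl.read_state();t=s['tcp_pos'][:2];y=s['orientation'][2]-np.pi;c,n=np.cos(y),np.sin(y)
f=lambda u:(180+u[0]/2,110+u[1]/2)
def rel(l,u,z):
    p=px2w('w6',f(u),z)[:2]-t;print(l,(1e3*np.array([p[0]*c+p[1]*n,-p[0]*n+p[1]*c])).round(1))
print('yaw',y)
rel('blk +x top L',(90,424),.077);rel('R',(299,424),.077);rel('blk -x top L',(84,236),.077);rel('R',(306,237),.077)
rel('foot L',(108,180),.029);rel('foot R',(282,181),.029)
rel('fence top L',(80,440),.052);rel('fence top R',(311,440),.052)
rel('fence rear L',(75,478),.052);rel('fence rear R',(311,476),.052)
rel('side inner a',(290,67),.034);rel('side outer a',(351,69),.034);rel('side outer b',(344,200),.034);rel('side inner b',(288,190),.034)
E
```

```text
yaw -0.0765251041401247
blk +x top L [ 19.7 -22.9]
R [19.7 23.8]
blk -x top L [-24.6 -22.1]
R [-24.4  23.2]
foot L [-24.6 -23.5]
foot R [-24.2  24.8]
fence top L [ 42.4 -30.6]
fence top R [42.4 32.1]
fence rear L [ 54.6 -32.6]
fence rear R [54.  32.7]
side inner a [-55.6  25. ]
side outer a [-55.1  40.8]
side outer b [-20.1  41.2]
side inner b [-23.   25.8]
```

Request:
servo_tool:
  commands:
    - [0,[0,0,-0.005],[0,0,0]]
    - [0,[0,0,-0.008],[0,0,0]]
    - [0,[0,0,-0.0105],[0,0,0]]
    - [0,[0,0,-0.0105],[0,0,0]]

```text
t: 12.95
tcp_pos: [0.5459, -0.0069, 0.2181]
orientation: [3.142, 0.001, 3.065]
ft_force: [-2.2, -0.4, 3.9]
opening: 0.0445
gripper_force: 63.9
```

Request:
servo_tool:
  commands:
    - [0,[0.005,-0.0004,0],[0,0,0]]
    - [0,[0.01,-0.0008,0],[0,0,0]]
    - [0,[0.014,-0.0011,0],[0,0,0]]
    - [0,[0.018,-0.0014,0],[0,0,0]]
    - [0,[0.018,-0.0014,0],[0,0,0]]

```text
t: 13.45
tcp_pos: [0.5648, -0.0083, 0.218]
orientation: [3.142, 0.002, 3.065]
ft_force: [-0.6, 0.4, 4.3]
opening: 0.0448
gripper_force: 64.2
```

Request:
servo_tool:
  commands:
    - [0,[0.0001,0.001,0],[0,0,0]]
    - [0,[0.0001,0.002,0],[0,0,0]]
    - [0,[0.0002,0.002,0],[0,0,0]]
    - [0,[0.0002,0.002,0],[0,0,0]]

```text
t: 13.85
tcp_pos: [0.5647, -0.0066, 0.218]
orientation: [-3.141, 0.002, 3.064]
ft_force: [-0.7, -2.1, 4.6]
opening: 0.0446
gripper_force: 64.2
```

Request:
servo_tool:
  commands:
    - [0,[0.0,0.001,0],[0,0,0]]
    - [0,[0.0,0.001,0],[0,0,0]]
    - [0,[0.0,0.001,0],[0,0,0]]

```text
t: 14.15
tcp_pos: [0.5647, -0.0056, 0.2181]
orientation: [-3.141, 0.002, 3.064]
ft_force: [-0.2, -1.7, 4.9]
opening: 0.0448
gripper_force: 64.2
```

Request:
servo_tool:
  commands:
    - [0,[0.0,0.001,0],[0,0,0]]
    - [0,[0.0,0.001,0],[0,0,0]]
    - [0,[0.0,0.001,0],[0,0,0]]

```text
t: 14.45
tcp_pos: [0.5647, -0.0046, 0.2181]
orientation: [-3.141, 0.002, 3.064]
ft_force: [0.2, -2.0, 5.4]
opening: 0.045
gripper_force: 64.2
```

Request:
servo_tool:
  commands:
    - [0,[0.0,0.001,0],[0,0,0]]
    - [0,[0.0,0.001,0],[0,0,0]]
    - [0,[0.0,0.001,0],[0,0,0]]

```text
t: 14.75
tcp_pos: [0.5647, -0.0037, 0.2181]
orientation: [-3.141, 0.002, 3.064]
ft_force: [-0.6, -2.6, 5.3]
opening: 0.0447
gripper_force: 64.2
```

```bash
python3 -c "
from h import *
s=ctrl.read_state();print(s['tcp_pos'],s['ft_force'],s['moment'],s['orientation'])"
```

```text
[ 0.56467731 -0.00367837  0.21806415] [-0.59246009 -2.61478374  5.30368319] [-0.31020775  0.04083084  0.02116758] [-3.14054853e+00  2.42682152e-03  3.06442814e+00]
```

Request:
servo_tool:
  commands:
    - [0,[0.0,0.001,0],[0,0,0]]
    - [0,[0.0,0.001,0],[0,0,0]]
    - [0,[0.0,0.001,0],[0,0,0]]

```text
t: 15.05
tcp_pos: [0.5647, -0.0033, 0.2181]
orientation: [-3.139, 0.003, 3.064]
ft_force: [-0.6, -5.4, 5.3]
opening: 0.0449
gripper_force: 64.1
```

```bash
python3 -c "
from h import *
s=ctrl.read_state();print(s['tcp_pos'],s['ft_force'],s['moment'],s['orientation'])"
```

```text
[ 0.56467478 -0.00330249  0.21806915] [-0.62098562 -5.37283282  5.30373393] [-0.8687634   0.08944622  0.11490503] [-3.13889740e+00  2.50161682e-03  3.06409352e+00]
```

Request:
servo_tool:
  commands:
    - [0,[0.001,-0.0001,0],[0,0,0]]
    - [0,[0.002,-0.0002,0],[0,0,0]]
    - [0,[0.002,-0.0002,0],[0,0,0]]

```text
t: 15.35
tcp_pos: [0.5661, -0.0034, 0.2181]
orientation: [-3.139, -0.0, 3.064]
ft_force: [-5.7, -4.5, 9.5]
opening: 0.0448
gripper_force: 64.5
```

Request:
servo_tool:
  commands:
    - [0,[0.001,-0.0001,0],[0,0,0]]
    - [0,[0.001,-0.0001,0],[0,0,0]]
    - [0,[0.001,-0.0001,0],[0,0,0]]

```text
t: 15.65
tcp_pos: [0.567, -0.0035, 0.2181]
orientation: [-3.139, -0.001, 3.064]
ft_force: [-6.4, -3.8, 8.6]
opening: 0.0447
gripper_force: 64.6
```

Request:
servo_tool:
  commands:
    - [0,[0.001,-0.0001,0],[0,0,0]]
    - [0,[0.001,-0.0001,0],[0,0,0]]
    - [0,[0.001,-0.0001,0],[0,0,0]]

```text
t: 15.95
tcp_pos: [0.5679, -0.0035, 0.2181]
orientation: [-3.139, -0.001, 3.064]
ft_force: [-6.4, -4.6, 9.5]
opening: 0.0448
gripper_force: 64.6
```

```bash
python3 -c "
from h import *
s=ctrl.read_state();print(s['tcp_pos'],s['ft_force'],s['moment'],s['orientation'])"
```

```text
[ 0.56794526 -0.00354911  0.21809628] [-6.40259112 -4.60700948  9.52656014] [-0.69606999  0.99909131  0.18050254] [-3.13905990e+00 -7.14273469e-04  3.06433566e+00]
```

Request:
servo_tool:
  commands:
    - [0,[0.001,-0.0001,0],[0,0,0]]
    - [0,[0.001,-0.0001,0],[0,0,0]]
    - [0,[0.001,-0.0001,0],[0,0,0]]

```text
t: 16.25
tcp_pos: [0.569, -0.0036, 0.2181]
orientation: [-3.139, -0.001, 3.064]
ft_force: [-5.7, -5.4, 9.8]
opening: 0.0446
gripper_force: 64.6
```

Request:
servo_tool:
  commands:
    - [0,[0.001,-0.0001,0],[0,0,0]]
    - [0,[0.001,-0.0001,0],[0,0,0]]
    - [0,[0.001,-0.0001,0],[0,0,0]]

```text
t: 16.55
tcp_pos: [0.5698, -0.0037, 0.2181]
orientation: [-3.139, -0.002, 3.064]
ft_force: [-6.6, -5.0, 10.1]
opening: 0.0447
gripper_force: 64.7
```

```bash
python3 -c "
from h import *
s=ctrl.read_state();print(s['tcp_pos'],s['ft_force'],s['moment'],s['orientation'])"
```

```text
[ 0.56976901 -0.00371723  0.21808353] [-6.64105564 -4.98131797 10.06902282] [-0.64283183  1.25419232  0.13565217] [-3.13913747e+00 -1.50063728e-03  3.06433539e+00]
```

Request:
servo_tool:
  commands:
    - [0,[0.001,-0.0001,0],[0,0,0]]
    - [0,[0.001,-0.0001,0],[0,0,0]]
    - [0,[0.001,-0.0001,0],[0,0,0]]

```text
t: 16.85
tcp_pos: [0.5702, -0.0037, 0.2181]
orientation: [-3.139, -0.004, 3.064]
ft_force: [-13.1, -4.0, 11.9]
opening: 0.0448
gripper_force: 65.0
```

Request:
servo_tool:
  commands:
    - [0,[0.001,-0.0001,0],[0,0,0]]
    - [0,[0.001,-0.0001,0],[0,0,0]]
    - [0,[0.001,-0.0001,0],[0,0,0]]

```text
t: 17.15
tcp_pos: [0.5707, -0.0038, 0.2181]
orientation: [-3.139, -0.006, 3.065]
ft_force: [-16.1, -3.9, 14.6]
opening: 0.0449
gripper_force: 65.3
```

```bash
python3 -c "
from h import *
d=snap('wrist','w7')
s=ctrl.read_state();print(s['tcp_pos'],s['ft_force'],s['moment'],s['orientation'])
im=d['image'].astype(int)
print(im[300:360,278:283].mean((1,2)).round().tolist())
print(np.load('pics/w6.npz')['image'].astype(int)[300:360,278:283].mean((1,2)).round().tolist())"
```

```text
[ 0.5706616  -0.00377071  0.21811969] [-16.23701388  -4.67918848  14.60362875] [-0.5285005   2.56726326  0.2440556 ] [-3.13905268 -0.00615439  3.06459373]
[146.0, 147.0, 147.0, 148.0, 147.0, 148.0, 149.0, 158.0, 159.0, 158.0, 159.0, 160.0, 159.0, 159.0, 159.0, 155.0, 155.0, 154.0, 154.0, 151.0, 148.0, 147.0, 69.0, 59.0, 60.0, 60.0, 60.0, 60.0, 60.0, 95.0, 130.0, 132.0, 131.0, 131.0, 131.0, 130.0, 130.0, 130.0, 130.0, 129.0, 128.0, 128.0, 129.0, 128.0, 128.0, 128.0, 128.0, 129.0, 133.0, 132.0, 131.0, 131.0, 127.0, 113.0, 58.0, 22.0, 21.0, 19.0, 20.0, 17.0]
[147.0, 147.0, 147.0, 148.0, 155.0, 156.0, 156.0, 158.0, 159.0, 160.0, 159.0, 160.0, 159.0, 159.0, 159.0, 158.0, 152.0, 150.0, 150.0, 150.0, 149.0, 148.0, 49.0, 28.0, 28.0, 28.0, 29.0, 30.0, 27.0, 30.0, 52.0, 59.0, 60.0, 60.0, 61.0, 62.0, 60.0, 60.0, 61.0, 63.0, 62.0, 61.0, 61.0, 61.0, 61.0, 61.0, 63.0, 62.0, 63.0, 62.0, 63.0, 63.0, 147.0, 152.0, 80.0, 28.0, 21.0, 21.0, 16.0, 16.0]
```

Request:
servo_tool:
  commands:
    - [0,[0,0.0005,0],[0.1,-0.2,0]]
    - [0,[0,0.001,0],[0.2,-0.45,0]]
    - [0,[0,0.001,0],[0.2,-0.45,0]]
    - [0,[0,0.001,0],[0.2,-0.45,0]]

```text
t: 17.6
tcp_pos: [0.5699, -0.0038, 0.2181]
orientation: [-3.14, -0.002, 3.064]
ft_force: [-21.8, -8.7, 18.2]
opening: 0.0448
gripper_force: 65.7
```

```bash
python3 -c "
from h import *
s=ctrl.read_state();print(s['tcp_pos'],s['ft_force'],s['moment'],s['orientation'])"
```

```text
[ 0.56992453 -0.00383031  0.21808441] [-21.75918995  -8.65713834  18.1577557 ] [-1.44921464  3.57193588  0.36536959] [-3.14008290e+00 -1.56968146e-03  3.06403970e+00]
```

Request:
servo_tool:
  commands:
    - [0,[0,0,0],[0,0,0.5]]
    - [0,[0,0,0],[0,0,0.5]]
    - [0,[0,0,0],[0,0,0.5]]

```text
t: 17.9
tcp_pos: [0.5699, -0.0038, 0.218]
orientation: [-3.141, -0.002, 3.072]
ft_force: [-21.5, -8.1, 17.4]
opening: 0.045
gripper_force: 65.6
```

```bash
python3 -c "
from h import *
s=ctrl.read_state();print(s['tcp_pos'],s['ft_force'],s['moment'],s['orientation'])"
```

```text
[ 0.5699482  -0.00384213  0.21800454] [-21.455094    -8.05479055  17.425393  ] [-1.29776633  3.49465417 -0.13218864] [-3.14052193e+00 -1.57864058e-03  3.07175612e+00]
```

Request:
servo_tool:
  commands:
    - [0,[0,0,0],[0,0,-0.5]]
    - [0,[0,0,0],[0,0,-1]]
    - [0,[0,0,0],[0,0,-1]]
    - [0,[0,0,0],[0,0,-1]]

```text
t: 18.3
tcp_pos: [0.5699, -0.0038, 0.218]
orientation: [-3.14, -0.002, 3.056]
ft_force: [-22.7, -9.0, 18.0]
opening: 0.0449
gripper_force: 65.7
```

```bash
python3 -c "
from h import *
s=ctrl.read_state();print(s['tcp_pos'],s['ft_force'],s['moment'],s['orientation'])"
```

```text
[ 0.56986693 -0.00380311  0.21804144] [-22.68552441  -9.03822324  18.02324581] [-1.56828827  3.60917826  0.921835  ] [-3.13967684e+00 -1.78742072e-03  3.05638384e+00]
```

```bash
cat > ang.py <<'E'
from h import *
import sys
nm=sys.argv[1]; d=snap('wrist',nm); g=d['image'].astype(float).mean(2)
def edge(u0,u1,r0,r1,sgn):
    us=np.arange(u0,u1); rs=[]
    for u in us:
        c=g[r0:r1,u]; dd=sgn*np.diff(c); dd[dd<8]=0
        rs.append((dd*(np.arange(len(dd))+r0+.5)).sum()/dd.sum() if dd.sum()>20 else np.nan)
    rs=np.array(rs);ok=~np.isnan(rs)
    for _ in range(4):
        p=np.polyfit(us[ok],rs[ok],1); e=abs(np.polyval(p,us)-rs); ok=(e<.6)
    return p,ok.sum(),(np.polyval(p,us)-rs)[ok].std()
def ang(p,u0,u1,z):
    a=px2w(nm,(u0,np.polyval(p,u0)),z);b=px2w(nm,(u1,np.polyval(p,u1)),z);return np.arctan2(-(b-a)[0],(b-a)[1]),a,b
B,n1,s1=edge(232,322,317,326,-1);F,n2,s2=edge(232,322,326,334,1)
s=ctrl.read_state()
a,p,q=ang(B,230,325,.066);b,r,t=ang(F,230,325,.052)
print('block',a.round(4),n1,s1.round(2),'fence',b.round(4),n2,s2.round(2),'tool',(s['orientation'][2]-np.pi).round(4))
E
python3 ang.py w8
```

```text
block -0.0791 90 0.1 fence -0.0764 81 0.13 tool -0.0853
```

Request:
servo_tool:
  commands:
    - [0,[0,0,0],[0,0,0.5]]
    - [0,[0,0,0],[0,0,0.5]]
    - [0,[0,0,0],[0,0,0.5]]

```text
t: 18.65
tcp_pos: [0.5699, -0.0039, 0.2181]
orientation: [-3.14, -0.002, 3.064]
ft_force: [-21.7, -9.5, 18.3]
opening: 0.0448
gripper_force: 65.6
```

```bash
python3 ang.py w9
```

```text
block -0.0776 90 0.05 fence -0.0746 82 0.13 tool -0.0778
```

Request:
servo_tool:
  commands:
    - [0,[0,0,0],[0,0,0.5]]
    - [0,[0,0,0],[0,0,0.5]]
    - [0,[0,0,0],[0,0,0.5]]

```text
t: 19.0
tcp_pos: [0.57, -0.0039, 0.2181]
orientation: [-3.14, -0.001, 3.072]
ft_force: [-21.5, -8.3, 17.2]
opening: 0.0448
gripper_force: 65.6
```

```bash
python3 ang.py w10; python3 -c "
from h import *
s=ctrl.read_state();print(s['tcp_pos'],s['ft_force'],s['moment'],s['orientation'])"
```

```text
block -0.0702 90 0.07 fence -0.0776 76 0.13 tool -0.0699
[ 0.56994962 -0.00385493  0.21804869] [-22.34988231  -9.01104704  17.45205876] [-1.33401666  3.4652515  -0.16836894] [-3.14046463e+00 -1.52541814e-03  3.07173517e+00]
```

Request:
servo_tool:
  commands:
    - [0,[0,0,0.0008],[0,0,-0.4]]
    - [0,[0,0.0005,0.0008],[0,0,-0.75]]
    - [0,[0,0.001,0.0008],[0,0,-0.75]]
    - [0,[0,0.0015,0.0008],[0,0,-0.75]]
    - [0,[0,0.0015,0.0008],[0,0,-0.75]]
    - [0,[0,0.0015,0.0008],[0,0,-0.75]]

```text
t: 19.65
tcp_pos: [0.5699, -0.0033, 0.2181]
orientation: [-3.137, -0.002, 3.06]
ft_force: [-19.0, -13.1, 14.7]
opening: 0.0449
gripper_force: 65.2
```

```bash
python3 ang.py w11; python3 -c "
from h import *
s=ctrl.read_state();print(s['tcp_pos'],s['ft_force'],s['moment'],s['orientation'])"
```

```text
block -0.075 90 0.1 fence -0.0752 83 0.14 tool -0.0818
[ 0.56993412 -0.0032721   0.21810165] [-19.77620494 -13.61366075  14.55935481] [-2.28939933  3.32207838  0.87489798] [-3.13739235e+00 -1.75692035e-03  3.05982923e+00]
```

Request:
servo_tool:
  commands:
    - [0,[0,-0.0003,0],[0.12,0,0]]
    - [0,[0,-0.0005,0],[0.25,0,0]]
    - [0,[0,-0.0005,0],[0.25,0,0]]
    - [0,[0,-0.0005,0],[0.25,0,0]]
    - [0,[0,-0.0005,0],[0.25,0,0]]

```text
t: 20.2
tcp_pos: [0.5699, -0.004, 0.2181]
orientation: [-3.141, -0.002, 3.06]
ft_force: [-19.5, -13.5, 14.1]
opening: 0.0447
gripper_force: 65.2
```

```bash
python3 ang.py w12; python3 -c "
from h import *
s=ctrl.read_state();print(s['tcp_pos'],s['ft_force'],s['moment'],s['orientation'])"
```

```text
block -0.0767 90 0.1 fence -0.0759 84 0.14 tool -0.0819
[ 0.56992817 -0.00397537  0.21805174] [-19.62845441 -13.93616857  13.19698394] [-2.51958116  3.26299402  0.82950992] [-3.14106013e+00 -2.08985485e-03  3.05966615e+00]
```

Square (0.001 rad), upright, and pressed on both fences; handing in.

```bash
python3 -c "
from station import ctrl
print(ctrl.finish_job())"
```

```text
the job is handed in; nothing more can be done
None
```

The job is handed in. The master stands upright and free in its tray pocket. The block is held against both fences (about 20 N on the back fence, 14 N on the side), square to within about 0.001 rad by camera. The plunger reading itself can't be read; the push forces suggest it is in the seat.

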